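# Run a varnished board under the curing lamp and brake it at the mark

### The job

Push the free-rolling sled from behind so that it runs right through under the yellow curing lamp at 8 cm/s or faster (slower would scorch the varnish), then get in front of it and brake it gently by hand so that its leading buffer comes to rest level with the red mark, short of the yellow end stop. Touch the sled only on its black buffers and never with more than 5 N; they are springy, so a hand that just waits there would throw it back. Keep off the lamp, leave everything else alone, and finish with the sled at rest and the hand clear of it.

Things in the scene. Friction and masses are not known exactly. Their poses are not given: they have to be found in the camera images.
- track: Straight level aluminium bed, 150 mm wide, with two steel rails, fixed on the table. Origin on the table surface under the middle of the lamp; y along the track in the direction of travel (roughly world +y), x across it away from the robot, z up. The bed runs from y = -410 to 590 mm, rail tops are 25 mm high. Place and yaw differ each time.
- lamp: Yellow lamp housing bridging the track at its origin on two dark posts (x = +-105 mm, 22 mm thick), fixed to the track, same origin and axes. Housing 240 mm (x) by 90 mm (y = -45 to 45), underside 94 mm and top 140 mm above the table. The sled with its board (72 mm high) passes below it, an upright gripper does not.
- sled (a joint): Travel of the sled in m, growing in the direction of travel; the sled's middle lies at track y = -0.26 + this value. 0 to 0.05 at the start, at rest behind the lamp. Its tail leaves the lamp at 0.385; it strikes the end stop at 0.73; low rear buffers at -0.03.
- sled_front (a point): Middle of the outer face of the leading black buffer when not pressed, 80 mm ahead of the sled's middle, 41 mm above the table. Each buffer is a bar 120 mm wide, 12 mm thick, from 23 to 59 mm height, on springs (about 150 N/m and 6 N s/m, 20 mm travel) 22 mm off the sled's plate. Too wide to grip: push forwards on the rear buffer, backwards on the leading one.
- sled_back (a point): Middle of the outer face of the rear buffer when not pressed, 80 mm behind the sled's middle, 41 mm high. The sled is a blue steel plate, 140 mm wide and 92 mm long, with a dark board on it. It weighs nominally 3.0 kg in all (+-30 %); it rolls freely, its drag is nominally 0.12 N per m/s plus 0.02 N of dry friction, so once pushed it coasts for many seconds.
- mark: Red block, 50 x 40 x 26 mm, beside the track on the robot's side, with a red line across the bed. Origin on the table surface in the middle of the track's width, on the red line; axes as the track's. 350 to 430 mm beyond the lamp's middle, differs each time. The sled is right when sled_front is level with it along the track.
- stop_face (a point): Centre of the yellow face of the end stop, 41 mm above the table, 550 mm beyond the lamp's middle; the stop is 130 mm wide and 62 mm high.

How it is judged:
On the way, in this order (a step that is already met when the one before it is completed fails the run):
1. the sled has run out from under the lamp (value of joint sled above 0.385 m).
2. the sled rests with its leading buffer level with the red mark (y of sled_front in the frame of mark between -0.012 and 0.012 m and velocity of joint sled between -0.006 and 0.006 m/s), for 1 s.
At the end, for the whole second after the job is handed in: The leading buffer's face is within 12 mm of the red mark along the track, the sled slower than 6 mm/s, and the hand off it (all of step 2 and contact force between the fingers and sled below 0.2 N); the robot touches nothing.
It fails at once if the sled goes slower than 8 cm/s between having its middle under the lamp's middle and having its tail out of the lamp (value of joint sled between 0.26 and 0.385 m and velocity of joint sled below 0.08 m/s).
It fails at once if the sled strikes the end stop (comes within 8 mm of it) (value of joint sled above 0.722 m).
It fails at once if the hand jolts the sled with more than 5 N (contact force between any of the fingers, the arm and sled above 5 N).
It fails at once if the hand touches the sled or board elsewhere than on the buffers (contact force between any of the fingers, the arm and sled_c0 above 1 N or contact force between any of the fingers, the arm and sled_c1 above 1 N).
It fails at once if the lamp is knocked or something else on the table is disturbed (contact force between any of the fingers, the arm and lamp above 2 N or distance of any of tin, glue, mug, sander, brush, offcut, tape from where it was at the start of the episode above 0.02 m).
It also fails if it takes over 40 s, if anything falls off the work surface, if the arm or the gripper's body presses on something with over 40 N, if the wrist force passes 120 N, or if a joint passes its speed limit or range.

### The arm

A 6-joint arm with a two-finger parallel gripper is mounted at the origin on the work surface. World frame = base frame: x ahead of the robot, y to its left, z up, the work surface at z = 0. Lengths are in m, angles in rad, forces in N, time in s.
With the tool pointing down it reaches from about 0.275 to 0.85 m from the base axis. Payload 5.2 kg.
Tool frame: the origin (TCP) lies between the finger pads; the fingertips stand 19 mm ahead of it and the grasp point (between the pads) is the TCP; x points along the fingers, z is the direction in which the jaws open and shut, and the axes are right-handed (so a half turn about x gives the same grasp; the last joint's range is limited). The gripper opens to 85 mm and grips with 20 to 120 N. Pads are 22 mm wide; open, the fingers measure 114 mm over their backs; the gripper's body (76 mm by 85 mm) begins 54 mm behind the grasp point. The pads swing forward as they close: fully open they stand 13 mm farther back than shut.
Start: joints at [-1.43, 0.259, 1.535, -0, 1.348, -0.203], TCP at [0.185, -0.518, 0.25] pointing down, gripper open.
Joint ranges: [-3.14, 3.14], [-0.91, 2.08], [0.19, 2.58], [-1.22, 4.36], [0.22, 2.71], [-3.12, 3.12]. Speed limits (rad/s): [2.57, 2.57, 3.14, 3.14, 3.14, 3.14].

### API

Orientations are given as a 3x3 rotation matrix whose columns are the frame's x, y, z axes.
In Python, from rig import env gives the robot as it stands.
- The arm moves only by the tool servo_tool, never from a script. Its arguments are lists of equal length, an entry for each row: "translation": the shift along the tool's x, y, z as a fraction of full scale, a list of three; "rot": the turn, a rotation vector about the tool's x, y, z as a fraction of full scale, a list of three. A call has 1 to 12 rows; each row is the pose to reach, as a shift and turn from the pose commanded when the call began, along the tool's axes at that moment; what a row does not reach only later rows make up. Full scale, the value 1, is 15 cm for a shift and 60 degrees for a turn. A row lasts 1/8 s, in which the tool goes at most 62.5 mm and 10.7 degrees, less where a joint would pass 70% of its speed; a pose out of reach is approached as far as the arm can. A call with a number of a shift or a turn outside -1 to 1 is refused whole. A call with a gripper value outside its range is refused whole. "jaw" is the opening, from 0 (shut) to 1 (fully open), set as the call begins (left out, the last holds). The fingers move at their own pace and stop on an object; the grip force is fixed at half the most. Time passes only in rows, so rows that repeat a pose let the fingers close. It gives the time, the measured TCP pose, the force and the opening at its end, in the units of the state.
- env.sense(): the state, without advancing time (a new reading comes with each control period).
- env.camera(name): name is "side" or "top"; returns a dict with "img" (420x560x3 uint8, blue, green, red), "range_z" (420x560 float32, m along the optical axis (not along the pixel's ray), 0 where there is no reading), "camera_matrix" (3x3 intrinsics, pixels), "dist_coeffs" ([k1, k2, p1, p2, k3] as OpenCV has them; the pictures are not rectified), "eye" and "rotation" of the camera in the world. Camera axes: x right, y down, z forward; pixel columns grow to the right and rows downward; lengths in m; the calibration is good to about 2 mm. A picture is of the moment at which its call begins.
- env.close_job(): hands the job in, once; it reports no verdict.
The state is a dict: "time": time; "joint_positions": joint angles; "joint_velocities": joint speeds; "joint_efforts": joint torques, N m; "eef_pos": TCP position; "tool_rot": TCP orientation; "ft_force": force on the tool from outside, world axes, zero at the start; "wrist_torque": the same for the moment, N m; "finger_gap": opening from 0.0 (shut) to 1.0 (fully open).
Only numpy, scipy, OpenCV 4.12 (cv2) and the standard library are available. Lean on these libraries where they do the work, as an engineer would, in place of code of your own. Each camera call takes 0.05 s, during which the arm holds its last target. There are 200 camera calls.

## Working session

There is one attempt and no reset: what is moved stays moved. The work goes in short steps, Python scripts to look and compute and a tool call to move; the robot and the scene stay as the last step left them, time stands still between calls to the robot, and variables do not carry over. Pictures are saved under pics/ and viewed, about 8 in all and at most 12, crops included, and the job is handed in when it is done.

Besides the shell and the picture viewer there is one more tool, called after ">>>" by a JSON object that holds its "name" and its "arguments", one argument or row to a line. servo_tool: Moves the arm, as the interface text tells. Shift numbers are shares of 15 cm and turn numbers shares of 60 degrees, none past 1 either way. Its arguments: {"type":"object","properties":{"translation":{"type":"array","items":{"type":"array","items":{"type":"number"}}},"rot":{"type":"array","items":{"type":"array","items":{"type":"number"}}},"jaw":{"type":"number"}},"required":["translation","rot"]}

```bash
mkdir -p pics; ls
cat > h.py <<'E'
import numpy as np, cv2
from rig import env
def ray(c,uv):
    K=np.array(c["camera_matrix"],float);d=np.array(c["dist_coeffs"],float)
    p=cv2.undistortPoints(np.array(uv,float).reshape(-1,1,2),K,d).reshape(-1,2)
    r=np.c_[p,np.ones(len(p))]@np.array(c["rotation"]).T
    return np.array(c["eye"]),r
def at_z(c,uv,z):
    e,r=ray(c,uv); return e+r*((z-e[2])/r[:,2])[:,None]
def by_range(c,uv):
    e,r=ray(c,uv); uv=np.array(uv).reshape(-1,2).astype(int)
    return e+r*c["range_z"][uv[:,1],uv[:,0]][:,None]
def cloud(c):
    h,w=c["range_z"].shape
    u,v=np.meshgrid(np.arange(w),np.arange(h))
    e,r=ray(c,np.stack([u,v],-1).reshape(-1,2))
    return (e+r*c["range_z"].reshape(-1,1)).reshape(h,w,3)
E
python3 - <<'E'
from h import *
import pickle
s=env.sense();print(s)
C={n:env.camera(n) for n in("top","side")}
pickle.dump(C,open("c0.pkl","wb"))
for n,c in C.items():
    cv2.imwrite(f"pics/{n}0.png",c["img"]); print(n,c["eye"],np.round(c["rotation"],3).tolist(),c["camera_matrix"],c["dist_coeffs"])
E
```

```text
pics
{'time': 0.0, 'joint_positions': array([-1.42979179e+00,  2.59336586e-01,  1.53609790e+00, -7.06726082e-06,
        1.34801085e+00, -2.02774429e-01]), 'joint_velocities': array([ 0.00062934,  0.00051116,  0.0003437 ,  0.00071036, -0.00098063,
        0.00083439]), 'joint_efforts': array([-1.29086984e-03, -4.46036625e+01, -2.90577149e+01, -3.40122597e-04,
        1.17731723e-02,  2.35836507e-05]), 'eef_pos': array([ 0.18533683, -0.51729677,  0.24947218]), 'tool_rot': array([[-2.67195183e-04,  9.41487220e-01,  3.37048577e-01],
       [ 1.83332056e-03,  3.37048484e-01, -9.41485506e-01],
       [-9.99998284e-01,  3.66357694e-04, -1.81610561e-03]]), 'ft_force': array([-0.23422948, -0.53842882, -0.48692944]), 'wrist_torque': array([0.04435137, 0.02559086, 0.03061688]), 'finger_gap': 1.0024105094394427}
top [0.39647451 0.05890523 1.75671216] [[-0.027, -0.997, 0.075], [-1.0, 0.027, -0.001], [-0.001, -0.075, -0.997]] [[527.94293121   0.         270.10957377]
 [  0.         527.94293121 212.67535877]
 [  0.           0.           1.        ]] [-0.16670051  0.          0.          0.          0.        ]
side [-0.0999984   0.96133959  1.13102912] [[-0.834, -0.379, 0.401], [-0.551, 0.587, -0.592], [-0.011, -0.715, -0.699]] [[508.10922382   0.         275.44362277]
 [  0.         508.10922382 213.6717297 ]
 [  0.           0.           1.        ]] [-0.05600948  0.          0.          0.          0.        ]
```

View pics/top0.png

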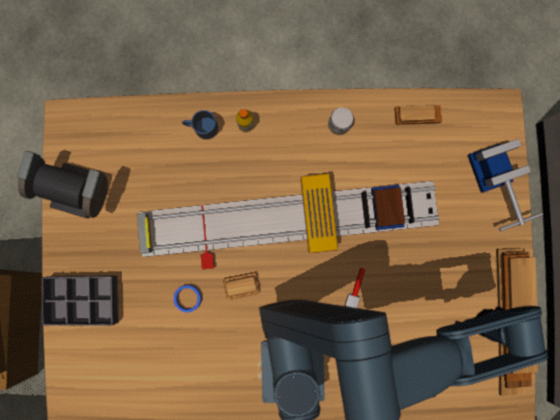

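View pics/side0.png

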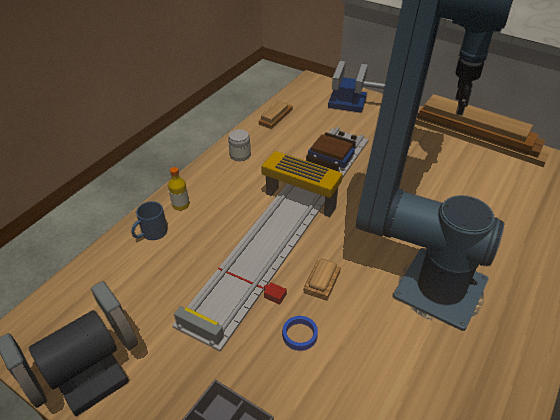

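The top view shows the track running right to left: sled at about (388,208), lamp (320,212), red mark (205,240), stop (146,232). The side view shows the same, with the lamp at (300,173), mark (275,292) and stop (200,325). Next I'll look at enlarged crops.

Run:
```python
from h import *
import pickle
C=pickle.load(open("c0.pkl","rb"))
t=C["top"]["img"]; s=C["side"]["img"]
a=cv2.resize(t[165:275,130:290],None,fx=5,fy=5,interpolation=2)  # left part
b=cv2.resize(t[165:265,290:450],None,fx=5,fy=5,interpolation=2)
cv2.imwrite("pics/ta.png",a);cv2.imwrite("pics/tb.png",b)
P=cloud(C["top"])
# colour/height blobs
hsv=cv2.cvtColor(t,cv2.COLOR_BGR2HSV)
z=P[...,2]
sub=np.zeros(z.shape,bool); sub[165:275,130:450]=1
H,S,V=[hsv[...,i].astype(int) for i in range(3)]
def rep(n,m):
    m=m&sub; ys,xs=np.where(m); q=P[m]
    print(n,m.sum(),"px",xs.min(),xs.max(),ys.min(),ys.max(),"mean",q.mean(0).round(4),"z",np.percentile(q[:,2],[5,50,95]).round(4))
    print(cv2.minAreaRect(q[:,:2].astype(np.float32)*1000))
rep("lamptop",(z>.128)&(z<.155)&(S>120))
rep("red",((H<6)|(H>174))&(S>170)&(V>90)&(np.arange(560)<230))
rep("stop",(z>.05)&(np.arange(560)<165))
rep("sledtop",(z>.064)&(z<.08)&(np.arange(560)>340))
rep("buffers",(z>.052)&(z<.063)&(np.arange(560)>345))
```

```text
lamptop 2008 px 301 337 173 252 mean [ 0.515  -0.0928  0.1372] z [0.1309 0.1372 0.1437]
((515.8458251953125, -92.93453216552734), (240.47056579589844, 87.93060302734375), 4.6724138259887695)
red 184 px 201 213 247 268 mean [0.377  0.2676 0.0355] z [0.0183 0.0265 0.033 ]
((374.37158203125, 175.62881469726562), (227.19992065429688, 69.51209259033203), 83.7110824584961)
stop 452 px 130 154 169 273 mean [0.4684 0.4612 0.0995] z [0.0541 0.0623 0.0692]
((466.02777099609375, 275.4459228515625), (435.7243957519531, 130.59237670898438), 88.87705993652344)
sledtop 997 px 363 414 187 227 mean [ 0.5339 -0.3255  0.0723] z [0.0659 0.0725 0.0779]
((534.989501953125, -325.981201171875), (122.2316665649414, 155.1232452392578), 5.78200626373291)
buffers 405 px 362 414 184 229 mean [ 0.5307 -0.3257  0.0574] z [0.0526 0.0573 0.0622]
((534.5372314453125, -327.62127685546875), (141.0939178466797, 164.3029022216797), 5.015544891357422)
```

View pics/ta.png

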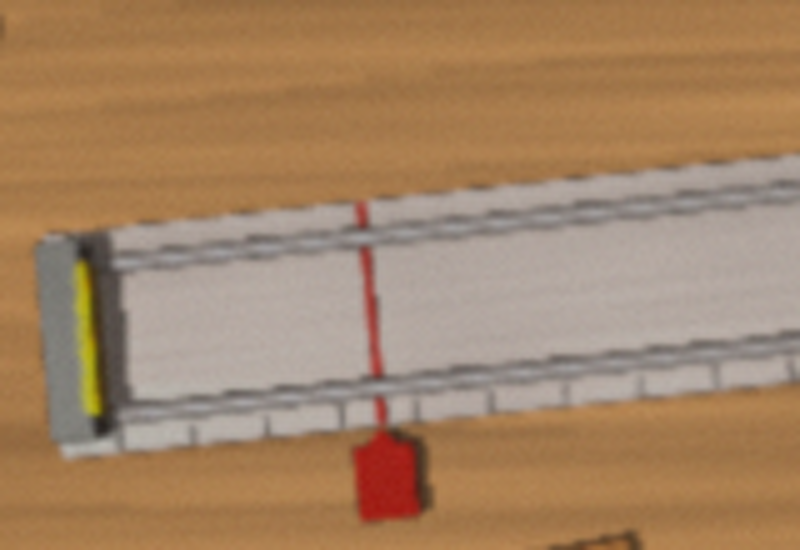

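View pics/tb.png

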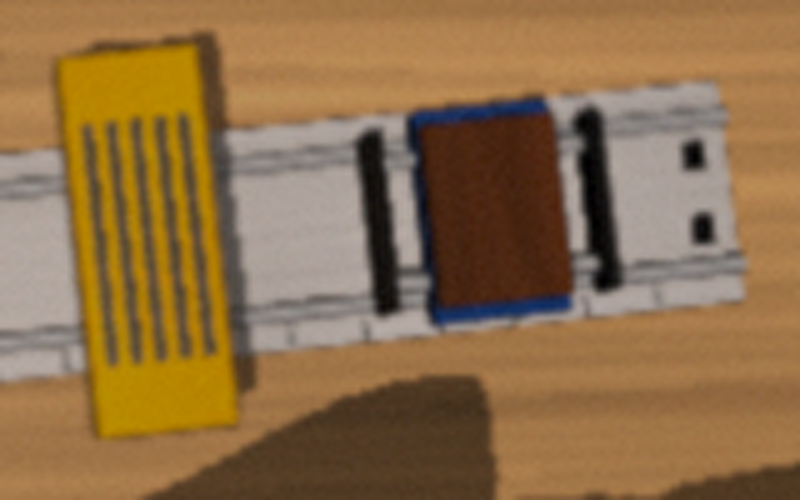

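```bash
cat >> h.py <<'E'
def cropA(p): return (np.array(p,float)+.5)/5-.5+[130,165]
def cropB(p): return (np.array(p,float)+.5)/5-.5+[290,165]
E
python3 - <<'E'
from h import *
import pickle
C=pickle.load(open("c0.pkl","rb")); T=C["top"];S=C["side"]
P=cloud(T)
bed=P[205:232,215:300].reshape(-1,3); print("bed z",np.median(bed[:,2]))
zb=np.median(bed[:,2])
r=at_z(T,cropA([[362,203],[381,425]]),zb); print("redline",r, "mid",r.mean(0), "len",np.linalg.norm(r[0]-r[1]))
# bed edges
far=at_z(T,np.r_[cropA([[130,227],[330,206],[795,155]]),cropB([[230,130],[715,83]])],zb)
near=at_z(T,np.r_[cropA([[130,448],[345,430],[560,408],[795,382]]),cropB([[280,350],[430,334],[740,298]])],zb)
for n,q in(("far",far),("near",near)):
    k=np.polyfit(q[:,1],q[:,0],1); print(n,"yaw",np.degrees(np.arctan(-k[0])),"x@0",k[1],"res",(np.polyval(k,q[:,1])-q[:,0]).round(4))
end=at_z(T,cropB([[717,82],[743,297]]),zb);print("bed end",end.mean(0))
lc=at_z(T,cropB([[57,58],[195,44],[238,425],[98,438]]),.14);print("lamp",lc.mean(0),np.linalg.norm(lc[1]-lc[0]),np.linalg.norm(lc[2]-lc[1]))
st=at_z(T,cropA([[90,262],[101,412]]),.062);print("stop edge",st,st.mean(0))
for n,p in(("front",[[358,140],[378,310]]),("back",[[600,112],[622,286]])):
    q=at_z(T,cropB(p),.059);print(n,q.round(4).tolist(),q.mean(0),np.linalg.norm(q[0]-q[1]))
pl=at_z(T,cropB([[415,115],[547,99],[572,307],[435,323]]),.05);print("plate",pl.mean(0))
s=S["img"]
cv2.imwrite("pics/sa.png",cv2.resize(s[120:350,170:380],None,fx=2.6,fy=2.6,interpolation=2))
cv2.imwrite("pics/sb.png",cv2.resize(s[115:225,250:380],None,fx=5,fy=5,interpolation=2))
E
```

```text
bed z 0.013079758069778125
redline [[0.55911199 0.28330626 0.01307976]
 [0.41143995 0.27333279 0.01307976]] mid [0.48527597 0.27831952 0.01307976] len 0.14800844940416183
far yaw 4.50312152180755 x@0 0.5822304273098629 res [ 0.0003  0.0005 -0.0007 -0.001   0.0009]
near yaw 4.55812253356426 x@0 0.43328764042371565 res [-0.0019  0.0009  0.0012  0.0006 -0.0002  0.0001 -0.0008]
bed end [ 0.54790525 -0.50154365  0.01307976]
lamp [ 0.51463757 -0.09277218  0.14      ] 0.08613404412870349 0.23676549838772448
stop edge [[0.52098138 0.4557055  0.062     ]
 [0.42351143 0.44961161 0.062     ]] [0.4722464  0.45265855 0.062     ]
front [[0.5822, -0.2402, 0.059], [0.4713, -0.2488, 0.059]] [ 0.52676878 -0.24447667  0.059     ] 0.1112351767450308
back [[0.5968, -0.4015, 0.059], [0.4824, -0.4107, 0.059]] [ 0.53959673 -0.4061032   0.059     ] 0.11485468514600562
plate [ 0.53456197 -0.328891    0.05      ]
```

View pics/sa.png

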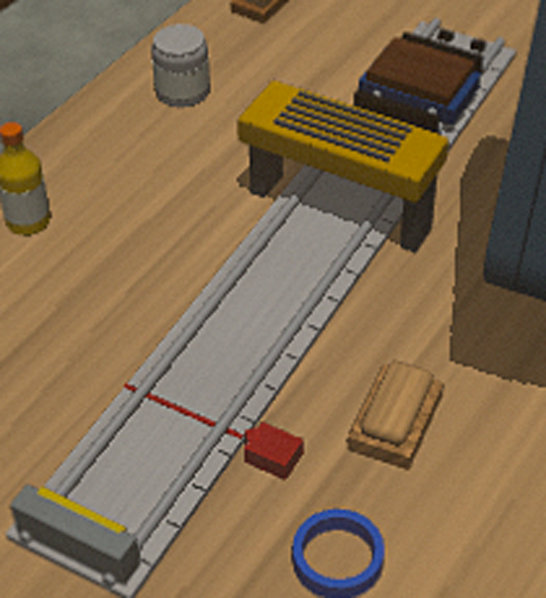

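View pics/sb.png

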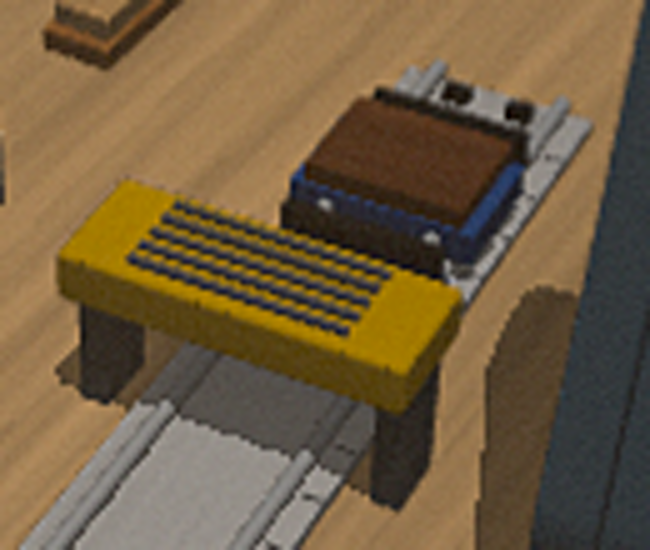

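Side view agrees with the top view: red line from (128,386) to (243,434) in the crop, sled behind the lamp, and two low stops behind it. The track frame is origin (0.515, -0.093), yaw 4.53°. The mark is at y≈0.372 and the sled value is ≈0.025. I'll start moving.

>>> {"name": "servo_tool", "arguments": {
  "translation": [
    [0,0.4,0.1],
    [0,0.8,0.2],
    [0,1,0.3],
    [0,1,0.3]
  ],
  "rot": [
    [-0.17,0,0],
    [-0.34,0,0],
    [-0.5,0,0],
    [-0.625,0,0]
  ],
  "jaw": 0
}}

```text
time: 0.6
eef_pos: [0.3444, -0.5089, 0.2493]
tool_rot: [[0.0, 0.535, 0.845], [0.001, 0.845, -0.535], [-1.0, 0.001, -0.001]]
ft_force: [-0.5, 0.2, -0.4]
finger_gap: 0.144
```

```bash
cat >> h.py <<'E'
O=np.array([.515,-.093,0]);a=np.radians(4.53)
Rt=np.array([[np.cos(a),-np.sin(a),0],[np.sin(a),np.cos(a),0],[0,0,1]])
def trk(p): return (np.asarray(p)-O)@Rt
def goto(t,s=None):
    s=s or env.sense(); R=np.array(s["tool_rot"])
    print("t",s["time"],"trk",trk(s["eef_pos"]).round(4),"F",(s["ft_force"]@Rt).round(2),"shift/15cm",((O+Rt@np.array(t)-s["eef_pos"])@R/.15).round(3))
    G=np.c_[[0,0,-1],Rt[:,1],Rt[:,0]]
    print("rot/60",(cv2.Rodrigues(R.T@G)[0].ravel()/np.radians(60)).round(3))
E
python3 - <<'E'
from h import *
import pickle
C=pickle.load(open("c0.pkl","rb"));T=C["top"];S=C["side"]
r=np.array([[128,386],[243,434]])/2.6+[170,120]
print("side redline trk",trk(at_z(S,r,.013)),"top mid",trk([.48528,.27832,.013]))
l=(np.array([[128,180],[462,293],[405,375],[60,258]])+.5)/5-.5+[250,115]
q=at_z(S,l,.14);print("side lamp",trk(q).round(4),trk(q.mean(0)))
goto([0,-.348,.25])
E
```

```text
side redline trk [[ 0.06684463  0.37524848  0.013     ]
 [-0.07634351  0.37197921  0.013     ]] top mid [-2.99907387e-04  3.72507357e-01  1.30000000e-02]
side lamp [[ 0.1102 -0.0347  0.14  ]
 [-0.123  -0.0321  0.14  ]
 [-0.1236  0.0526  0.14  ]
 [ 0.109   0.0542  0.14  ]] [-0.0068216  0.0099819  0.14     ]
t 0.6 trk [-0.2029 -0.4011  0.2493] F [-0.48  0.27 -0.38] shift/15cm [-0.004  1.095  0.87 ]
rot/60 [-0.614 -0.    -0.001]
```

>>> {"name": "servo_tool", "arguments": {
  "translation": [
    [0,0.4,0.3],
    [0,0.8,0.6],
    [0,1,0.87],
    [0,1,0.87]
  ],
  "rot": [
    [-0.17,0,0],
    [-0.34,0,0],
    [-0.5,0,0],
    [-0.614,0,0]
  ]
}}

```text
time: 1.1
eef_pos: [0.5364, -0.4519, 0.2489]
tool_rot: [[0.0, -0.079, 0.997], [0.002, 0.997, 0.079], [-1.0, 0.002, 0.0]]
ft_force: [-0.3, -0.3, -0.1]
finger_gap: -0.0
```

```bash
python3 -c "
from h import *
goto([0,-.348,.051])"
```

```text
t 1.1 trk [-0.007  -0.3595  0.2489] F [-0.29 -0.27 -0.1 ] shift/15cm [1.319 0.075 0.046]
rot/60 [ 0.     0.    -0.002]
```

>>> {"name": "servo_tool", "arguments": {
  "translation": [
    [0.25,0.08,0.05],
    [0.5,0.08,0.05],
    [0.8,0.08,0.05],
    [1,0.08,0.05],
    [1,0.08,0.05]
  ],
  "rot": [
    [0,0,0],
    [0,0,0],
    [0,0,0],
    [0,0,0],
    [0,0,0]
  ]
}}

```text
time: 1.72
eef_pos: [0.5377, -0.4399, 0.0965]
tool_rot: [[-0.005, -0.07, 0.998], [0.006, 0.998, 0.07], [-1.0, 0.006, -0.005]]
ft_force: [-0.5, -0.4, 0.2]
finger_gap: -0.002
```

Run:
```python
from h import *
goto([0,-.348,.051])
c=env.camera("side");cv2.imwrite("pics/s1.png",cv2.resize(c["img"][60:200,250:420],None,fx=4.5,fy=4.2,interpolation=2))
```

```text
t 1.725 trk [-0.0047 -0.3476  0.0965] F [-0.53 -0.41  0.17] shift/15cm [ 0.303 -0.004  0.033]
rot/60 [-0.008 -0.004 -0.006]
```

View pics/s1.png

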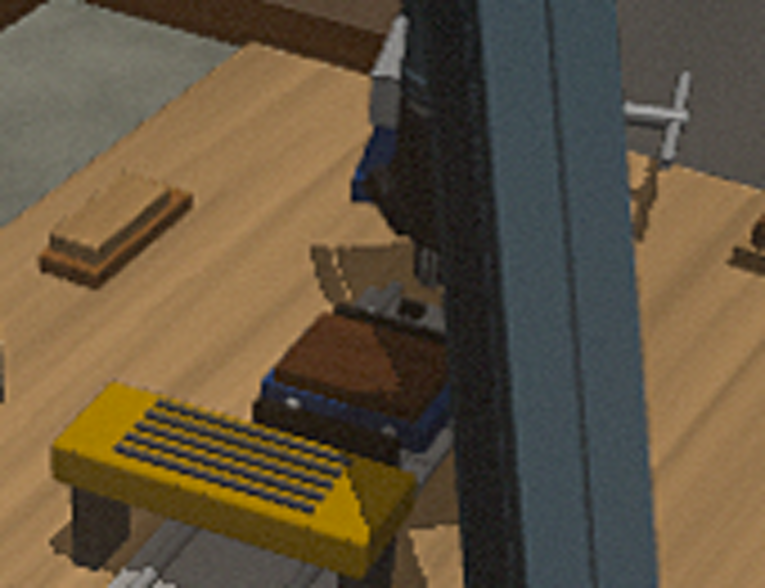

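The hand (crop 425,260) is above the track behind the rear buffer, clear of it. I'll lower it.

>>> {"name": "servo_tool", "arguments": {
  "translation": [
    [0.15,0,0.03],
    [0.3,0,0.03],
    [0.3,0,0.03],
    [0.3,0,0.03]
  ],
  "rot": [
    [0,0,0],
    [0,0,0],
    [0,0,0],
    [0,0,0]
  ]
}}

```text
time: 2.28
eef_pos: [0.5445, -0.4419, 0.0563]
tool_rot: [[0.001, -0.07, 0.998], [-0.001, 0.998, 0.07], [-1.0, -0.001, 0.001]]
ft_force: [0.8, 0.3, 0.9]
finger_gap: -0.0
```

Run:
```python
from h import *
goto([0,-.348,.051])
T=env.camera("top")
cv2.imwrite("pics/t1.png",cv2.resize(T["img"][165:265,290:450],None,fx=5,fy=5,interpolation=2))
goto([0,-.348,.051])
```

```text
t 2.275 trk [ 0.0018 -0.3502  0.0563] F [0.81 0.24 0.89] shift/15cm [ 0.035  0.014 -0.012]
rot/60 [-0.008  0.001  0.001]
t 2.325 trk [ 0.0019 -0.3504  0.0566] F [-0.2   0.43  0.23] shift/15cm [ 0.038  0.016 -0.013]
rot/60 [-0.008  0.001  0.002]
```

View pics/t1.png

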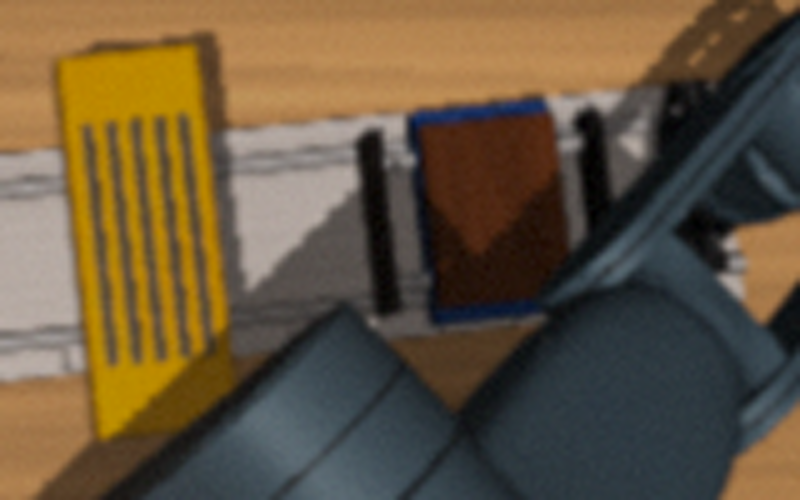

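The hand is down behind the rear buffer (crop about 600,200), with a gap of about 25 mm. Next is a slow approach, then a steady ramp.

>>> {"name": "servo_tool", "arguments": {
  "translation": [
    [0.01,0.04,-0.01],
    [0.02,0.08,-0.01],
    [0.025,0.113,-0.01],
    [0.025,0.133,-0.01],
    [0.025,0.147,-0.01],
    [0.025,0.16,-0.01],
    [0.025,0.18,-0.01],
    [0.025,0.213,-0.01],
    [0.025,0.267,-0.01],
    [0.025,0.333,-0.01],
    [0.025,0.413,-0.01],
    [0.025,0.513,-0.01]
  ],
  "rot": [
    [0,0,0],
    [0,0,0],
    [0,0,0],
    [0,0,0],
    [0,0,0],
    [0,0,0],
    [0,0,0],
    [0,0,0],
    [0,0,0],
    [0,0,0],
    [0,0,0],
    [0,0,0]
  ]
}}

```text
time: 3.82
eef_pos: [0.5369, -0.3636, 0.0516]
tool_rot: [[-0.0, -0.07, 0.998], [0.0, 0.998, 0.07], [-1.0, 0.0, 0.0]]
ft_force: [-1.0, -0.4, -0.3]
finger_gap: 0.002
```

```bash
cat >> h.py <<'E'
def dark(c):
    "track-y profile of dark pixels on the bed centre strip (top view, plane z=.059)"
    h,w=c["range_z"].shape
    u,v=np.meshgrid(np.arange(w),np.arange(h))
    q=trk(at_z(c,np.stack([u,v],-1).reshape(-1,2),.059)).reshape(h,w,3)
    return q
E
python3 - <<'E'
from h import *
goto([0,-.154,.051])
T=env.camera("top");cv2.imwrite("pics/t2.png",cv2.resize(T["img"][165:265,290:450],None,fx=5,fy=5,interpolation=2))
P=trk(cloud(T).reshape(-1,3)).reshape(420,560,3)
m=(P[...,2]>.03)&(P[...,2]<.064)&(abs(P[...,0])<.06)&(P[...,1]>-.4)&(P[...,1]<-.05)&(T["img"].max(-1)<40)
h,e=np.histogram(P[m][:,1],np.arange(-.4,-.05,.005));print([(round(x,3),int(n)) for x,n in zip(e,h) if n])
goto([0,-.154,.051])
E
```

```text
t 3.825 trk [ 0.0004 -0.2715  0.0516] F [-1.   -0.36 -0.32] shift/15cm [ 0.004  0.783 -0.01 ]
rot/60 [-0.008  0.    -0.   ]
[(np.float64(-0.265), 3), (np.float64(-0.26), 12), (np.float64(-0.255), 25), (np.float64(-0.25), 2), (np.float64(-0.22), 1), (np.float64(-0.215), 2), (np.float64(-0.21), 1), (np.float64(-0.18), 1), (np.float64(-0.175), 2), (np.float64(-0.17), 1), (np.float64(-0.15), 2), (np.float64(-0.145), 13), (np.float64(-0.14), 12), (np.float64(-0.125), 2), (np.float64(-0.12), 16), (np.float64(-0.115), 47), (np.float64(-0.11), 48), (np.float64(-0.105), 2)]
t 3.875 trk [ 0.0004 -0.269   0.0513] F [-0.9   2.   -0.24] shift/15cm [ 0.004  0.767 -0.008]
rot/60 [-0.007 -0.001 -0.002]
```

>>> {"name": "servo_tool", "arguments": {
  "translation": [
    [0,0.1,0],
    [0,0.213,0],
    [0,0.327,0],
    [0,0.44,0],
    [0,0.553,0],
    [0,0.667,0],
    [0,0.78,0],
    [0,0.83,0],
    [-0.2,0.83,0],
    [-0.6,0.85,0],
    [-1,0.97,0]
  ],
  "rot": [
    [0,0,0],
    [0,0,0],
    [0,0,0],
    [0,0,0],
    [0,0,0],
    [0,0,0],
    [0,0,0],
    [0,0,0],
    [0,0,0],
    [0,0,0],
    [0,0,0]
  ]
}}

```text
time: 5.25
eef_pos: [0.5266, -0.2203, 0.2028]
tool_rot: [[-0.0, -0.069, 0.998], [-0.0, 0.998, 0.069], [-1.0, -0.0, -0.0]]
ft_force: [1.4, -0.5, 0.3]
finger_gap: 0.001
```

```bash
cat >> h.py <<'E'
def front(lo=-.1,hi=.56):
    T=env.camera("top");t=env.sense()["time"]-.05
    P=trk(cloud(T).reshape(-1,3)).reshape(420,560,3);d=T["img"].max(-1)
    m=(P[...,2]>.03)&(P[...,2]<.066)&(abs(P[...,0])<.06)&(P[...,1]>lo)&(P[...,1]<hi)&(d<45)
    h,e=np.histogram(P[m][:,1],np.arange(lo,hi,.005));print("t",round(t,3),[(round(float(x),3),int(n)) for x,n in zip(e,h) if n>2])
    b=(P[...,2]>.066)&(P[...,2]<.08)&(abs(P[...,0])<.05)&(P[...,1]>lo)&(P[...,1]<hi)
    h,e=np.histogram(P[b][:,1],np.arange(lo,hi,.005));print("board",[(round(float(x),3),int(n)) for x,n in zip(e,h) if n>3])
    return T
E
python3 - <<'E'
from h import *
T=front(-.25)
cv2.imwrite("pics/t3.png",cv2.resize(T["img"][160:280,120:450],None,fx=2.4,fy=2.4,interpolation=2))
goto([0,.3,.2])
E
```

```text
t 5.25 [(-0.065, 6), (-0.06, 23), (0.085, 21), (0.09, 36), (0.55, 3)]
board [(0.04, 35), (0.045, 41), (0.05, 50), (0.055, 40), (0.06, 20), (0.545, 7), (0.55, 9)]
t 5.3 trk [ 0.0047 -0.1273  0.2119] F [1.31 0.95 4.62] shift/15cm [ 0.06   2.849 -0.056]
rot/60 [-0.008  0.01   0.006]
```

View pics/t3.png

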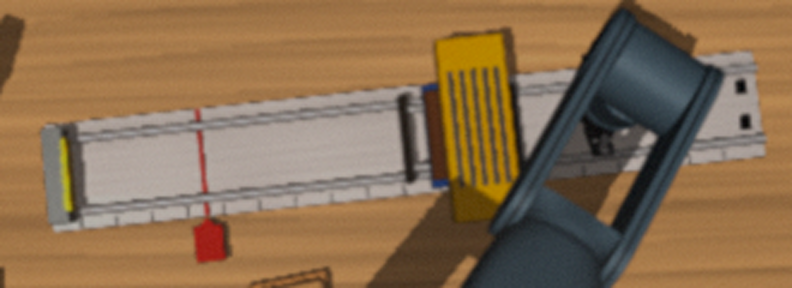

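The sled front is at y≈0.096 (picture 408,138), coasting at about 0.145 m/s, and the hand is lifted. I'll cross over the lamp now.

>>> {"name": "servo_tool", "arguments": {
  "translation": [
    [0,0.41,-0.01],
    [0,0.82,-0.03]
  ],
  "rot": [
    [0,0,0],
    [0,0,0]
  ]
}}

```text
time: 5.55
eef_pos: [0.5136, -0.0966, 0.2018]
tool_rot: [[0.002, -0.068, 0.998], [-0.001, 0.998, 0.068], [-1.0, -0.001, 0.002]]
ft_force: [0.4, 0.4, -0.7]
finger_gap: -0.001
```

>>> {"name": "servo_tool", "arguments": {
  "translation": [
    [0,0.41,0],
    [0,0.82,0]
  ],
  "rot": [
    [0,0,0],
    [0,0,0]
  ]
}}

```text
time: 5.8
eef_pos: [0.5047, 0.0271, 0.2015]
tool_rot: [[0.001, -0.07, 0.998], [-0.0, 0.998, 0.07], [-1.0, -0.0, 0.001]]
ft_force: [0.8, -0.2, -0.8]
finger_gap: 0.001
```

>>> {"name": "servo_tool", "arguments": {
  "translation": [
    [0,0.41,0],
    [0,0.82,0]
  ],
  "rot": [
    [0,0,0],
    [0,0,0]
  ]
}}

```text
time: 6.05
eef_pos: [0.4961, 0.1499, 0.2015]
tool_rot: [[0.001, -0.07, 0.998], [-0.0, 0.998, 0.07], [-1.0, -0.0, 0.001]]
ft_force: [0.8, -0.1, -1.0]
finger_gap: -0.001
```

Run:
```python
from h import *
goto([0,.38,.051])
T=front(0.1)
goto([0,.38,.051])
```

```text
t 6.05 trk [0.0003 0.2437 0.2015] F [ 0.8  -0.18 -0.98] shift/15cm [ 1.003  0.909 -0.011]
rot/60 [-0.009  0.001  0.   ]
t 6.05 [(0.15, 4), (0.155, 4), (0.16, 6), (0.55, 3)]
board [(0.1, 44), (0.105, 47), (0.11, 46), (0.115, 42), (0.12, 45), (0.125, 43), (0.13, 41), (0.135, 44), (0.14, 42), (0.145, 44), (0.15, 45), (0.155, 47), (0.16, 43), (0.165, 24), (0.55, 9), (0.555, 11)]
t 6.1 trk [-0.0007  0.2509  0.2016] F [-0.43  3.92  0.01] shift/15cm [ 1.008  0.855 -0.   ]
rot/60 [-0.005  0.001 -0.005]
```

Sled: 0.131 m/s, front ≈0.207, tail just clear. I'll descend ahead of it.

>>> {"name": "servo_tool", "arguments": {
  "translation": [
    [0.33,0.14,0],
    [0.68,0.21,0],
    [1,0.24,0]
  ],
  "rot": [
    [0,0,0],
    [0,0,0],
    [0,0,0]
  ]
}}

```text
time: 6.48
eef_pos: [0.4936, 0.1846, 0.05]
tool_rot: [[0.001, -0.072, 0.997], [0.0, 0.997, 0.072], [-1.0, 0.0, 0.001]]
ft_force: [0.6, -0.4, 0.1]
finger_gap: -0.001
```

Run:
```python
from h import *
goto([0,.373,.051])
T=front(0.1)
goto([0,.373,.051])
```

```text
t 6.475 trk [0.0006 0.2784 0.05  ] F [ 0.56 -0.41  0.1 ] shift/15cm [-0.007  0.63  -0.009]
rot/60 [-0.007  0.001 -0.   ]
t 6.475 [(0.1, 51), (0.105, 37), (0.155, 4), (0.19, 4), (0.215, 5), (0.22, 4)]
board [(0.1, 6), (0.13, 31), (0.135, 40), (0.14, 48), (0.145, 45), (0.15, 46), (0.155, 42), (0.16, 43), (0.165, 49), (0.17, 43), (0.175, 45), (0.18, 45), (0.185, 44), (0.19, 41), (0.195, 42), (0.2, 45), (0.205, 41), (0.21, 43), (0.215, 43), (0.22, 11), (0.55, 4), (0.555, 8)]
t 6.525 trk [-0.0036  0.2781  0.0441] F [-2.17  0.58 -4.36] shift/15cm [-0.046  0.633  0.018]
rot/60 [-0.008 -0.009  0.001]
```

>>> {"name": "servo_tool", "arguments": {
  "translation": [
    [-0.01,0.067,0],
    [-0.02,0.16,0],
    [-0.02,0.257,0],
    [-0.02,0.343,0],
    [-0.02,0.42,0],
    [-0.02,0.487,0],
    [-0.02,0.543,0],
    [-0.02,0.59,0],
    [-0.02,0.627,0],
    [-0.02,0.653,0],
    [-0.02,0.67,0],
    [-0.02,0.68,0]
  ],
  "rot": [
    [0,0,0],
    [0,0,0],
    [0,0,0],
    [0,0,0],
    [0,0,0],
    [0,0,0],
    [0,0,0],
    [0,0,0],
    [0,0,0],
    [0,0,0],
    [0,0,0],
    [0,0,0]
  ]
}}

```text
time: 8.02
eef_pos: [0.4866, 0.2857, 0.0544]
tool_rot: [[0.0, -0.07, 0.998], [-0.0, 0.998, 0.07], [-1.0, -0.0, 0.0]]
ft_force: [0.7, -0.2, -0.1]
finger_gap: 0.001
```

Run:
```python
from h import *
goto([0,.373,.051])
T=front(0.1); T=front(.1)
cv2.imwrite("pics/t4.png",cv2.resize(T["img"][160:280,130:290],None,fx=5,fy=5,interpolation=2))
goto([0,.373,.051])
```

```text
t 8.025 trk [0.0016 0.3798 0.0544] F [ 0.63 -0.3  -0.06] shift/15cm [ 0.023 -0.045 -0.01 ]
rot/60 [-0.008  0.     0.   ]
t 8.025 [(0.205, 19), (0.21, 48), (0.215, 31), (0.24, 3), (0.245, 3), (0.26, 3), (0.27, 3), (0.275, 4), (0.28, 4), (0.29, 3), (0.305, 4), (0.315, 3), (0.32, 3), (0.55, 3)]
board [(0.21, 8), (0.24, 31), (0.245, 44), (0.25, 45), (0.255, 47), (0.26, 44), (0.265, 46), (0.27, 40), (0.275, 46), (0.28, 40), (0.285, 50), (0.29, 42), (0.295, 43), (0.3, 42), (0.305, 45), (0.31, 49), (0.315, 40), (0.32, 47), (0.325, 42), (0.33, 15), (0.545, 6), (0.55, 6), (0.555, 11)]
t 8.075 [(0.205, 25), (0.21, 49), (0.215, 26), (0.27, 3), (0.275, 4), (0.28, 3), (0.285, 4), (0.305, 4), (0.31, 6), (0.325, 3), (0.55, 3)]
board [(0.21, 6), (0.24, 43), (0.245, 43), (0.25, 46), (0.255, 46), (0.26, 47), (0.265, 50), (0.27, 44), (0.275, 46), (0.28, 45), (0.285, 43), (0.29, 41), (0.295, 50), (0.3, 47), (0.305, 43), (0.31, 44), (0.315, 43), (0.32, 46), (0.325, 44), (0.33, 7), (0.545, 5), (0.55, 8), (0.555, 11)]
t 8.125 trk [0.0017 0.3797 0.0545] F [0.07 0.72 0.46] shift/15cm [ 0.023 -0.045 -0.011]
rot/60 [-0.008  0.     0.   ]
```

View pics/t4.png

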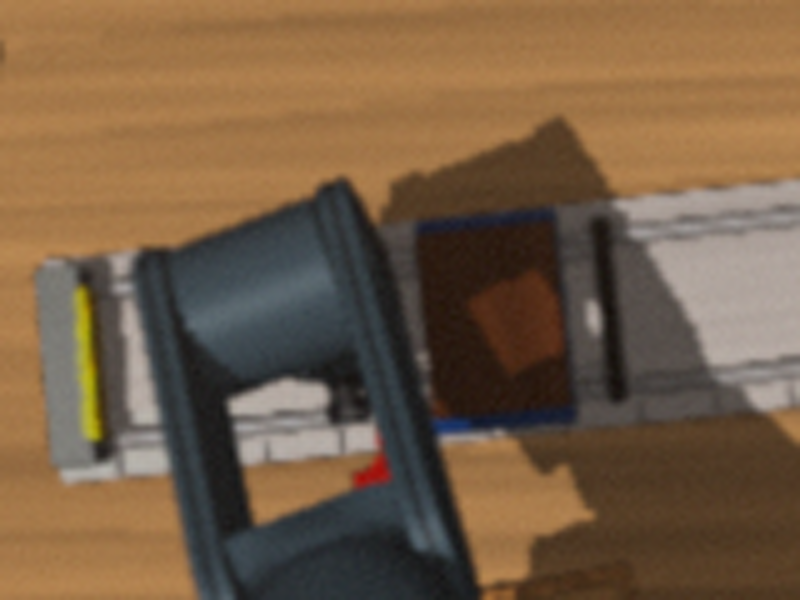

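The sled is braked just short of the mark (board at crop 495,315). I'll refine the measurement and check the drift.

>>> {"name": "servo_tool", "arguments": {
  "translation": [
    [0,0.03,0],
    [0,0.06,0],
    [0,0.06,0]
  ],
  "rot": [
    [0,0,0],
    [0,0,0],
    [0,0,0]
  ]
}}

```text
time: 8.5
eef_pos: [0.4859, 0.2951, 0.0545]
tool_rot: [[0.0, -0.071, 0.997], [0.0, 0.997, 0.071], [-1.0, 0.0, 0.0]]
ft_force: [-0.4, 1.3, 0.5]
finger_gap: -0.004
```

```bash
cat >> h.py <<'E'
def met(T,lo,hi):
    P=trk(cloud(T).reshape(-1,3)).reshape(420,560,3);y=P[...,1];d=T["img"].max(-1)
    r=(P[...,2]>.045)&(P[...,2]<.066)&(abs(P[...,0])<.055)&(d<45)&(y>lo)&(y<hi)
    b=(P[...,2]>.066)&(P[...,2]<.08)&(abs(P[...,0])<.04)&(y>lo)&(y<hi+.15)
    if not (r.any() and b.any()): return None
    ed=np.percentile(y[b],[1,99])
    return dict(rear=round(float(y[r].mean()),4),n=int(r.sum()),board=round(float(y[b].mean()),4),edges=ed.round(4))
E
python3 - <<'E'
from h import *
import pickle
C=pickle.load(open("c0.pkl","rb"))
print("start",met(C["top"],-.36,-.29))
goto([0,.373,.051])
for i in range(3):
    t=env.sense()["time"]; print(t,met(env.camera("top"),.18,.235))
goto([0,.373,.051])
E
```

```text
start {'rear': -0.3065, 'n': 116, 'board': -0.2327, 'edges': array([-0.2781, -0.1684])}
t 8.5 trk [0.0017 0.3892 0.0545] F [-0.32  1.3   0.5 ] shift/15cm [ 0.023 -0.108 -0.01 ]
rot/60 [-0.008  0.    -0.   ]
8.5 {'rear': 0.2077, 'n': 96, 'board': 0.2801, 'edges': array([0.2362, 0.325 ])}
8.55 {'rear': 0.2072, 'n': 101, 'board': 0.2796, 'edges': array([0.2358, 0.324 ])}
8.6 {'rear': 0.2067, 'n': 99, 'board': 0.2793, 'edges': array([0.2352, 0.3239])}
t 8.65 trk [0.0016 0.3888 0.0544] F [-0.59 -0.82  1.01] shift/15cm [ 0.023 -0.106 -0.009]
rot/60 [-0.008 -0.     0.   ]
```

The sled is drifting back slowly, about −9 mm/s and slowing, and will rest about 18 mm short. I'll go behind it and nudge it forward very slowly.

>>> {"name": "servo_tool", "arguments": {
  "translation": [
    [-0.3,0,0],
    [-0.6,0,0],
    [-0.6,-0.3,0],
    [-0.6,-0.65,0],
    [-0.6,-1,0]
  ],
  "rot": [
    [0,0,0],
    [0,0,0],
    [0,0,0],
    [0,0,0],
    [0,0,0]
  ]
}}

```text
time: 9.28
eef_pos: [0.4964, 0.1438, 0.1447]
tool_rot: [[0.001, -0.071, 0.997], [-0.0, 0.997, 0.071], [-1.0, -0.0, 0.001]]
ft_force: [-0.0, 0.6, -0.9]
finger_gap: 0.002
```

>>> {"name": "servo_tool", "arguments": {
  "translation": [
    [0,-0.3,0],
    [0,-0.56,0],
    [0,-0.56,0],
    [0,-0.56,0],
    [0,-0.56,0]
  ],
  "rot": [
    [0,0,0],
    [0,0,0],
    [0,0,0],
    [0,0,0],
    [0,0,0]
  ]
}}

```text
time: 9.9
eef_pos: [0.5022, 0.0624, 0.1444]
tool_rot: [[-0.0, -0.072, 0.997], [0.0, 0.997, 0.072], [-1.0, 0.0, -0.0]]
ft_force: [-0.2, 0.0, 0.7]
finger_gap: -0.001
```

Run:
```python
from h import *
goto([0,.16,.055])
T=None
for i in range(2):
    t=env.sense()["time"]; T=env.camera("top"); print(t,met(T,.17,.235))
cv2.imwrite("pics/t5.png",cv2.resize(T["img"][160:280,130:290],None,fx=5,fy=5,interpolation=2))
front(.3)
```

```text
t 9.9 trk [-0.0005  0.1559  0.1444] F [-0.17  0.03  0.72] shift/15cm [0.596 0.027 0.003]
rot/60 [-0.007 -0.    -0.   ]
9.9 {'rear': 0.1978, 'n': 29, 'board': 0.2799, 'edges': array([0.2396, 0.3166])}
9.95 {'rear': 0.1979, 'n': 29, 'board': 0.2791, 'edges': array([0.2382, 0.3165])}
t 10.0 [(0.34, 49), (0.345, 38), (0.55, 3)]
board [(0.3, 43), (0.305, 41), (0.31, 43), (0.315, 16), (0.545, 6), (0.55, 9), (0.555, 8)]
```

View pics/t5.png

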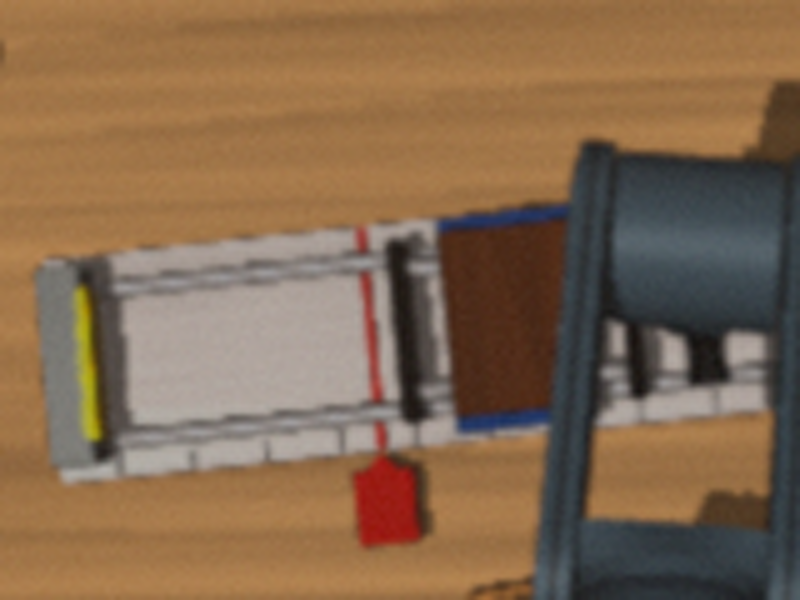

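The sled front is at ≈0.351 (bar edge at crop 397,330), about 22 mm short of the line, and nearly at rest. The hand is behind it and clear, so I'll lower it.

>>> {"name": "servo_tool", "arguments": {
  "translation": [
    [0.25,0,0],
    [0.5,0.01,0],
    [0.59,0.01,0],
    [0.59,0.01,0],
    [0.59,0.05,0],
    [0.59,0.09,0],
    [0.59,0.11,0],
    [0.59,0.11,0]
  ],
  "rot": [
    [0,0,0],
    [0,0,0],
    [0,0,0],
    [0,0,0],
    [0,0,0],
    [0,0,0],
    [0,0,0],
    [0,0,0]
  ]
}}

```text
time: 11.05
eef_pos: [0.5014, 0.0781, 0.0564]
tool_rot: [[0.001, -0.071, 0.997], [-0.0, 0.997, 0.071], [-1.0, -0.0, 0.001]]
ft_force: [0.8, -0.6, 0.6]
finger_gap: -0.002
```

```bash
cat >> h.py <<'E'
def fbar(lo=.3,hi=.42):
    t=env.sense()["time"];T=env.camera("top")
    P=trk(cloud(T).reshape(-1,3)).reshape(420,560,3);y=P[...,1]
    r=(P[...,2]>.045)&(P[...,2]<.066)&(abs(P[...,0])<.055)&(T["img"].max(-1)<45)&(y>lo)&(y<hi)
    print("t",round(t,3),"front",(y[r].mean()+.006).round(4) if r.any() else None,int(r.sum()))
    return T
E
python3 - <<'E'
from h import *
goto([0,.202,.055])
fbar();fbar()
goto([0,.202,.055])
E
```

```text
t 11.05 trk [-1.000e-04  1.717e-01  5.640e-02] F [ 0.73 -0.69  0.59] shift/15cm [ 0.009  0.202 -0.001]
rot/60 [-0.008  0.001  0.   ]
t 11.05 front 0.3499 89
t 11.1 front 0.3498 90
t 11.15 trk [-0.0002  0.1714  0.0561] F [0.3  0.28 0.47] shift/15cm [ 0.007  0.204 -0.001]
rot/60 [-0.008  0.     0.   ]
```

>>> {"name": "servo_tool", "arguments": {
  "translation": [
    [0,0.017,0],
    [0,0.03,0],
    [0,0.04,0],
    [0,0.05,0],
    [0,0.06,0],
    [0,0.07,0],
    [0,0.08,0],
    [0,0.09,0],
    [0,0.1,0],
    [0,0.109,0],
    [0,0.118,0],
    [0,0.126,0]
  ],
  "rot": [
    [0,0,0],
    [0,0,0],
    [0,0,0],
    [0,0,0],
    [0,0,0],
    [0,0,0],
    [0,0,0],
    [0,0,0],
    [0,0,0],
    [0,0,0],
    [0,0,0],
    [0,0,0]
  ]
}}

```text
time: 12.65
eef_pos: [0.4999, 0.0967, 0.0559]
tool_rot: [[0.0, -0.07, 0.998], [0.0, 0.998, 0.07], [-1.0, 0.0, 0.0]]
ft_force: [-0.2, -0.8, 0.2]
finger_gap: 0.005
```

Run:
```python
from h import *
fbar();fbar();fbar()
goto([0,.202,.055])
```

```text
t 12.65 front 0.357 86
t 12.7 front 0.3578 85
t 12.75 front 0.3586 90
t 12.8 trk [-1.000e-04  1.903e-01  5.590e-02] F [ 0.24 -0.62  0.58] shift/15cm [ 0.006  0.078 -0.   ]
rot/60 [-0.008  0.    -0.   ]
```

>>> {"name": "servo_tool", "arguments": {
  "translation": [
    [0,0,0],
    [0,0,0],
    [0,0,0],
    [0,0,0],
    [0,0,0],
    [0,0,0]
  ],
  "rot": [
    [0,0,0],
    [0,0,0],
    [0,0,0],
    [0,0,0],
    [0,0,0],
    [0,0,0]
  ]
}}

```text
time: 13.55
eef_pos: [0.4999, 0.0966, 0.0559]
tool_rot: [[-0.0, -0.07, 0.998], [0.0, 0.998, 0.07], [-1.0, 0.0, -0.0]]
ft_force: [0.1, -0.5, -0.3]
finger_gap: -0.002
```

Run:
```python
from h import *
fbar();fbar();fbar()
goto([0,.202,.055])
```

```text
t 13.55 front 0.3707 90
t 13.6 front 0.3715 89
t 13.65 front 0.3721 93
t 13.7 trk [-1.000e-04  1.903e-01  5.590e-02] F [ 0.01 -0.25  0.7 ] shift/15cm [0.006 0.078 0.   ]
rot/60 [-0.008 -0.    -0.   ]
```

It glides farther than expected, so I'll get in front again for a gentle nudge back.

>>> {"name": "servo_tool", "arguments": {
  "translation": [
    [-0.25,-0.05,0],
    [-0.6,-0.05,0],
    [-0.6,0.3,0],
    [-0.6,0.65,0],
    [-0.6,1,0]
  ],
  "rot": [
    [0,0,0],
    [0,0,0],
    [0,0,0],
    [0,0,0],
    [0,0,0]
  ]
}}

```text
time: 14.32
eef_pos: [0.4893, 0.2476, 0.1463]
tool_rot: [[0.001, -0.07, 0.998], [0.0, 0.998, 0.07], [-1.0, 0.0, 0.001]]
ft_force: [1.3, -0.4, 0.6]
finger_gap: -0.0
```

>>> {"name": "servo_tool", "arguments": {
  "translation": [
    [0,0.35,0],
    [0,0.58,0],
    [0.25,0.58,0],
    [0.5,0.58,0],
    [0.59,0.58,0],
    [0.59,0.58,0]
  ],
  "rot": [
    [0,0,0],
    [0,0,0],
    [0,0,0],
    [0,0,0],
    [0,0,0],
    [0,0,0]
  ]
}}

```text
time: 15.08
eef_pos: [0.4829, 0.3327, 0.0569]
tool_rot: [[-0.002, -0.07, 0.998], [-0.001, 0.998, 0.07], [-1.0, -0.001, -0.002]]
ft_force: [-0.6, 0.1, 0.8]
finger_gap: 0.001
```

Run:
```python
from h import *
for i in range(3):
    t=env.sense()["time"]; m=met(env.camera("top"),.19,.26); print(t,m,"front~",m["rear"]+.1535)
goto([0,.384,.055])
```

```text
15.075 {'rear': 0.2323, 'n': 103, 'board': 0.3054, 'edges': array([0.2612, 0.3501])} front~ 0.38580000000000003
15.125 {'rear': 0.2324, 'n': 100, 'board': 0.3052, 'edges': array([0.2608, 0.3507])} front~ 0.3859
15.175 {'rear': 0.2326, 'n': 104, 'board': 0.3057, 'edges': array([0.261 , 0.3506])} front~ 0.3861
t 15.225 trk [0.0032 0.4275 0.059 ] F [-0.2  -0.58 -0.45] shift/15cm [ 0.026 -0.29  -0.019]
rot/60 [-0.009  0.003 -0.001]
```

>>> {"name": "servo_tool", "arguments": {
  "translation": [
    [0.01,-0.05,0],
    [0.02,-0.09,0],
    [0.02,-0.12,0],
    [0.02,-0.14,0],
    [0.02,-0.15,0],
    [0.02,-0.15,0],
    [0.02,-0.15,0],
    [0.02,-0.15,0]
  ],
  "rot": [
    [0,0,0],
    [0,0,0],
    [0,0,0],
    [0,0,0],
    [0,0,0],
    [0,0,0],
    [0,0,0],
    [0,0,0]
  ]
}}

```text
time: 16.23
eef_pos: [0.4848, 0.3107, 0.0544]
tool_rot: [[0.0, -0.071, 0.998], [0.0, 0.998, 0.071], [-1.0, 0.0, 0.0]]
ft_force: [-1.0, -0.7, 0.0]
finger_gap: 0.0
```

Run:
```python
from h import *
for i in range(3):
    t=env.sense()["time"]; m=met(env.camera("top"),.19,.26); print(t,m,"front~",m["rear"]+.1535)
goto([0,.384,.055])
```

```text
16.225 {'rear': 0.2339, 'n': 101, 'board': 0.3068, 'edges': array([0.2629, 0.3517])} front~ 0.38739999999999997
16.275 {'rear': 0.2339, 'n': 101, 'board': 0.3064, 'edges': array([0.2623, 0.3517])} front~ 0.38739999999999997
16.325 {'rear': 0.2339, 'n': 101, 'board': 0.3065, 'edges': array([0.2624, 0.3517])} front~ 0.38739999999999997
t 16.375 trk [0.0017 0.4048 0.0544] F [ 0.22 -0.37 -0.1 ] shift/15cm [-0.004 -0.139 -0.01 ]
rot/60 [-0.008  0.    -0.   ]
```

>>> {"name": "servo_tool", "arguments": {
  "translation": [
    [0,-0.013,0],
    [0,-0.023,0],
    [0,-0.03,0],
    [0,-0.035,0],
    [0,-0.04,0],
    [0,-0.045,0],
    [0,-0.05,0],
    [0,-0.055,0],
    [0,-0.06,0],
    [0,-0.065,0],
    [0,-0.07,0],
    [0,-0.075,0]
  ],
  "rot": [
    [0,0,0],
    [0,0,0],
    [0,0,0],
    [0,0,0],
    [0,0,0],
    [0,0,0],
    [0,0,0],
    [0,0,0],
    [0,0,0],
    [0,0,0],
    [0,0,0],
    [0,0,0]
  ]
}}

```text
time: 17.88
eef_pos: [0.4856, 0.2993, 0.0544]
tool_rot: [[0.0, -0.07, 0.998], [0.0, 0.998, 0.07], [-1.0, 0.0, 0.0]]
ft_force: [-0.5, 0.4, 0.4]
finger_gap: -0.002
```

Run:
```python
from h import *
for i in range(3):
    t=env.sense()["time"]; m=met(env.camera("top"),.18,.26); print(t,m,"front~",m["rear"]+.1535)
goto([0,.384,.055])
```

```text
17.875 {'rear': 0.2241, 'n': 101, 'board': 0.2958, 'edges': array([0.2514, 0.3405])} front~ 0.3776
17.925 {'rear': 0.2238, 'n': 102, 'board': 0.2951, 'edges': array([0.2509, 0.3398])} front~ 0.37729999999999997
17.975 {'rear': 0.2225, 'n': 99, 'board': 0.2949, 'edges': array([0.2509, 0.3395])} front~ 0.376
t 18.025 trk [0.0016 0.3934 0.0544] F [-0.58  0.54 -0.08] shift/15cm [-0.004 -0.063 -0.01 ]
rot/60 [-0.008 -0.    -0.   ]
```

>>> {"name": "servo_tool", "arguments": {
  "translation": [
    [0,0.1,0],
    [0,0.25,0],
    [0,0.35,0],
    [-0.3,0.35,0],
    [-0.7,0.35,0],
    [-1,0.35,0],
    [-1,0.35,0],
    [-1,0.35,0],
    [-1,0.35,0],
    [-1,0.35,0],
    [-1,0.35,0],
    [-1,0.35,0]
  ],
  "rot": [
    [0,0,0],
    [0,0,0],
    [0,0,0],
    [0,0,0],
    [0,0,0],
    [0,0,0],
    [0,0,0],
    [0,0,0],
    [0,0,0],
    [0,0,0],
    [0,0,0],
    [0,0,0]
  ]
}}

```text
time: 19.52
eef_pos: [0.4819, 0.3517, 0.2041]
tool_rot: [[-0.001, -0.07, 0.998], [-0.0, 0.998, 0.07], [-1.0, -0.0, -0.001]]
ft_force: [-0.1, 0.6, -0.4]
finger_gap: -0.001
```

Run:
```python
from h import *
for i in range(3):
    t=env.sense()["time"]; T=env.camera("top"); m=met(T,.18,.26); print(t,m,"front~",m["rear"]+.1535)
goto([-.2,.384,.2])
```

```text
19.525 {'rear': 0.2192, 'n': 93, 'board': 0.2923, 'edges': array([0.2473, 0.337 ])} front~ 0.37270000000000003
19.575 {'rear': 0.2194, 'n': 97, 'board': 0.2921, 'edges': array([0.2475, 0.3367])} front~ 0.3729
19.625 {'rear': 0.219, 'n': 96, 'board': 0.2917, 'edges': array([0.2474, 0.3365])} front~ 0.3725
t 19.675 trk [0.0021 0.4459 0.2044] F [ 0.04  0.52 -0.59] shift/15cm [ 0.029 -0.425 -1.344]
rot/60 [-0.008  0.    -0.   ]
```

>>> {"name": "servo_tool", "arguments": {
  "translation": [
    [-0.2,0,-0.3],
    [-0.3,0,-0.6],
    [-0.3,0,-0.9],
    [-0.3,0,-1],
    [-0.3,0,-1],
    [-0.3,0,-1],
    [-0.3,0,-1],
    [-0.3,0,-1],
    [-0.3,0,-1],
    [-0.3,0,-1],
    [-0.3,0,-1],
    [-0.3,0,-1]
  ],
  "rot": [
    [0,0,0],
    [0,0,0],
    [0,0,0],
    [0,0,0],
    [0,0,0],
    [0,0,0],
    [0,0,0],
    [0,0,0],
    [0,0,0],
    [0,0,0],
    [0,0,0],
    [0,0,0]
  ]
}}

```text
time: 21.18
eef_pos: [0.3322, 0.3412, 0.2495]
tool_rot: [[0.0, -0.071, 0.998], [0.0, 0.998, 0.071], [-1.0, 0.0, 0.0]]
ft_force: [-0.4, -1.0, -0.6]
finger_gap: -0.001
```

Run:
```python
from h import *
T=fbar();T=fbar();print(met(T,.18,.26))
cv2.imwrite("pics/t6.png",cv2.resize(T["img"][160:280,130:290],None,fx=5,fy=5,interpolation=2))
```

```text
t 21.175 front 0.3679 111
t 21.225 front 0.3688 103
{'rear': 0.2188, 'n': 79, 'board': 0.2927, 'edges': array([0.2474, 0.362 ])}
```

View pics/t6.png

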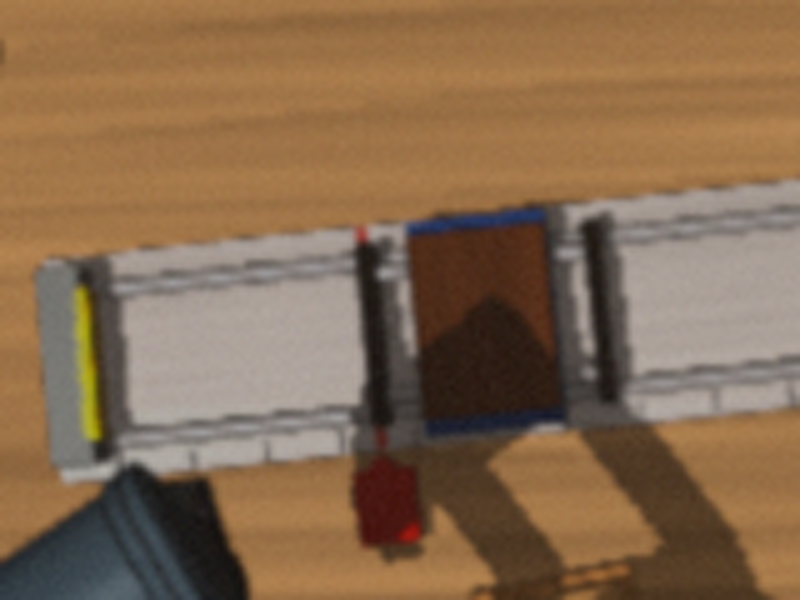

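The front bar (crop 368,335) lies right over the red line, and the hand is clear at lower left. The readings agree to within 5 mm and show the sled at rest, so I'm handing in.

```bash
python3 -c "
from rig import env
print(env.close_job())"
```

```text
the job is handed in; nothing more can be done
None
```

The sled is at rest with its leading buffer level with the red mark, and the hand is well clear of it. I handed the job in at about 21 s; no verdict was reported.

- **Run through the lamp:** I pushed the sled from behind to an average of about 0.14 m/s. The camera put it at about 0.13 m/s while it was under the lamp, well above the 8 cm/s limit.
- **Braking:** I lifted the hand over the lamp, got in front of the sled, matched its speed and slowed it down. It rebounded slightly and came to rest about 22 mm short of the mark.
- **Corrections:** A slow nudge from behind carried it about 15 mm past the mark. An even slower nudge from the front brought it back.

**Last checks:**
- **Position:** the leading buffer reads y = 0.368 to 0.3725 m, depending on which part of the sled I measured from. The mark is at about 0.3725 m, so the error is at most about 5 mm against the 12 mm allowed.
- **At rest:** readings 1.6 s apart showed no movement beyond about 1 mm of noise.

**Not confirmed:**
- **Contact force:** the wrist sensor is noisy by about 1 N, so I could not check directly that contact stayed under 5 N. Approach speeds were low enough that I expect 1–2 N.
- **Lamp position:** my side-camera reading of the lamp disagreed with the top view by about 10 mm. I used the top view, which matched the given track dimensions.

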